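Dry-fit the crest of a cabinet on its cornice

TASK

Dry-fit the cabinet crest on top of the long white cornice: stand the blue plinth square on the middle of the cornice, and stand each scroll upright in line along the cornice, centred front to back and halfway between the plinth and the end block of its own finish (white scroll towards the white end block, brown wooden scroll towards the brown wooden one; either way round). Last of all, once those three stand in place, set the brass-coloured finial upright on the middle of the plinth. Leave the glue bottle, the filler jar and the sanding block where they stand.

Things in the scene. Friction and masses are not known exactly. Their poses are not given: they have to be found in the camera images.
- cornice: White stepped moulding fixed to the bench, 260 mm long (its y axis), 70 mm deep at the top (its x axis; +x is away from the robot) and 36 mm high with a flat level top; it narrows in steps to 46 mm deep at the bench; origin at the centre of its underside, z up. It may stand turned a little.
- white_end: White end block fixed to the bench just beyond one end of the cornice (which end changes), 60 mm (x) by 40 mm (y, along the cornice) and 61 mm high; its centre lies 155 mm from the cornice's centre along the cornice; same heading as the cornice; origin at the centre of its underside, z up. The middle of the gap between it and the centred plinth lies 79.5 mm from the cornice's centre along the cornice.
- oak_end: Brown wooden end block, the same size, at the other end of the cornice, likewise 155 mm from the cornice's centre; fixed; origin at the centre of its underside, z up.
- plinth: Loose blue-painted block, 48 by 48 mm in plan up to 26 mm height, then a 42 by 42 mm cap, flat top at 34 mm; sides along its x and y; about 60 g; origin at the centre of its underside, z up. Any of its four sides may face front.
- white_scroll: Loose white-painted double scroll (two curls side by side standing on a foot), 70 mm long (its x axis), 24 mm thick with flat parallel faces (its y axis), 56 mm high; the curls are 16 mm in radius, centred 32 mm up; it stands on a foot 66 by 24 mm; the same both ways round; about 60 g; origin at the centre of its underside, z up.
- oak_scroll: Loose brown bare-wood double scroll, same shape, size and axes as the white one; origin at the centre of its underside, z up.
- finial: Loose brass-coloured turned finial (round about its z), 58 mm high: round foot of 36 mm diameter, a narrow neck, an upright cylindrical body of 34 mm diameter from 23 to 41 mm up, then a pointed top; about 50 g; origin at the centre of its underside, z up.
- glue_bottle: Bystander: yellow round glue bottle with a red cap, 44 mm in diameter, 125 mm high, loose, standing among the parts; origin at the centre of its underside, z up. Not to be moved.
- filler_jar: Bystander: white round jar with a green lid, 52 mm in diameter, 50 mm high, loose; origin at the centre of its underside, z up. Not to be moved.
- sanding_block: Bystander: grey sanding block with a black sole, 64 mm (x) by 36 mm (y), 24 mm high, loose; origin at the centre of its underside, z up. Not to be moved.
Mind the look-alikes: they are no part of the job. Of the things like the finial, leave any that is pink; of the rest the smaller one is meant.

How it is judged (in metres and radians):
On the way, in this order (a step that is already met when the one before it is completed fails the run):
1. the plinth and both scrolls stand in their places on the cornice, let go, before the finial goes on (horizontal distance between plinth and cornice below 0.01 m and z of plinth in the frame of cornice between 0.032 and 0.04 m and angle between each of plinth, white_scroll, oak_scroll's own z axis and vertical below 0.1 rad and (angle between the x axis of plinth and the x axis of cornice, either way round below 0.2 rad or angle between the x axis of plinth and the y axis of cornice, either way round below 0.2 rad) and x of white_scroll in the frame of cornice between -0.012 and 0.012 m and z of white_scroll in the frame of cornice between 0.032 and 0.04 m and horizontal distance between white_scroll and white_end between 0.0605 and 0.0905 m and horizontal distance between each of white_scroll, oak_scroll and plinth above 0.0645 m and angle between the x axis of each of white_scroll, oak_scroll and the y axis of cornice, either way round below 0.2 rad and x of oak_scroll in the frame of cornice between -0.012 and 0.012 m and z of oak_scroll in the frame of cornice between 0.032 and 0.04 m and horizontal distance between oak_scroll and oak_end between 0.0605 and 0.0905 m and contact force between each of plinth, white_scroll, oak_scroll and the fingers below 0.2 N), for 0.2 s.
2. the finial stands on the middle of the plinth, let go (horizontal distance between finial and plinth below 0.009 m and z of finial in the frame of plinth between 0.03 and 0.038 m and angle between finial's own z axis and vertical below 0.1 rad and contact force between finial and the fingers below 0.2 N), for 0.2 s.
At the end, for the whole second after the job is handed in: On the cornice, upright and at rest: plinth within 10 mm of its centre, square to it (0.2 rad); each scroll along it (0.2 rad), within 12 mm of its centre line, 60.5-90.5 mm from its own end block, 64.5 mm or more from the plinth; finial on the plinth within 9 mm of its centre (horizontal distance between plinth and cornice below 0.01 m and z of plinth in the frame of cornice between 0.032 and 0.04 m and angle between each of plinth, white_scroll, oak_scroll, finial's own z axis and vertical below 0.1 rad and (angle between the x axis of plinth and the x axis of cornice, either way round below 0.2 rad or angle between the x axis of plinth and the y axis of cornice, either way round below 0.2 rad) and x of white_scroll in the frame of cornice between -0.012 and 0.012 m and z of white_scroll in the frame of cornice between 0.032 and 0.04 m and horizontal distance between white_scroll and white_end between 0.0605 and 0.0905 m and horizontal distance between each of white_scroll, oak_scroll and plinth above 0.0645 m and angle between the x axis of each of white_scroll, oak_scroll and the y axis of cornice, either way round below 0.2 rad and x of oak_scroll in the frame of cornice between -0.012 and 0.012 m and z of oak_scroll in the frame of cornice between 0.032 and 0.04 m and horizontal distance between oak_scroll and oak_end between 0.0605 and 0.0905 m and horizontal distance between finial and plinth below 0.009 m and z of finial in the frame of plinth between 0.03 and 0.038 m and linear speed of each of plinth, white_scroll, oak_scroll, finial below 0.02 m/s and angular speed of each of plinth, white_scroll, oak_scroll, finial below 0.3 rad/s); the robot touches nothing.
It fails at once if the glue bottle is moved more than 30 mm or tipped (distance of glue_bottle from where it was at the start of the episode above 0.03 m or angle between glue_bottle's own z axis and vertical above 0.5 rad).
It fails at once if the filler jar is moved more than 30 mm or tipped (distance of filler_jar from where it was at the start of the episode above 0.03 m or angle between filler_jar's own z axis and vertical above 0.5 rad).
It fails at once if the sanding block is moved more than 30 mm or tipped (distance of sanding_block from where it was at the start of the episode above 0.03 m or angle between sanding_block's own z axis and vertical above 0.5 rad).
It also fails if it takes over 104 s, if anything falls off the work surface, if the arm or the gripper's body presses on something with over 40 N, if the wrist force passes 120 N, or if a joint passes its speed limit or range.

ROBOT

A 6-joint arm with a two-finger parallel gripper is mounted at the origin on the work surface. World frame = base frame: x ahead of the robot, y to its left, z up, the work surface at z = 0. Lengths are in mm, angles in rad, forces in N, time in s.
With the tool pointing down it reaches from about 275 to 1000 mm from the base axis. Payload 8.4 kg.
Tool frame: the origin (TCP) lies between the finger pads; the fingertips stand 22 mm ahead of it and the grasp point (between the pads) lies 3 mm ahead of it; z points along the fingers, y is the line along which they close (so a half turn about z gives the same grasp; the last joint's range is limited). The gripper opens to 85 mm and grips with 20 to 120 N. Pads are 22 mm wide; open, the fingers measure 114 mm over their backs; the gripper's body (76 mm by 85 mm) begins 54 mm behind the grasp point. The pads swing forward as they close: fully open they stand 13 mm farther back than shut.
Start: joints at [1.143, 0.353, 1.633, -0, 1.155, -0.002], TCP at [258.155, 569.196, 253.281] pointing down, gripper open.
Joint ranges: [-2.63, 2.63], [-0.92, 2.1], [0.06, 2.66], [-1.3, 4.44], [0, 2.69], [-3.02, 3.02]. Speed limits (rad/s): [2.22, 2.22, 2.79, 3.14, 3.14, 3.14].

INTERFACE

Orientations are given as [roll, pitch, yaw] about the fixed x, y, z axes, in that order (R = Rz(yaw) Ry(pitch) Rx(roll)).
In Python, from rig import r, grab_frame gives the robot as it stands.
- The arm moves only by the shell command python3 -m inch 'ROWS' [FORCE]. ROWS is JSON, a list of rows, each a list of 7 numbers: the turn, a rotation vector about the tool's x, y, z as a fraction of full scale, then the shift along the tool's x, y, z as a fraction of full scale, then the closure, from 0 (fully open) to 1 (shut). In form: [[rx, ry, rz, dx, dy, dz, fingers], ...]. A call has 1 to 8 rows; each row shifts and turns the commanded pose from where the row before left it, along the tool's axes as they then stand; what a row does not reach is not made up. Full scale, the value 1, is 2.5 cm for a shift and pi rad for a turn. A row lasts 1/12 s, in which the tool goes at most 41.7 mm and 7.16 degrees, less where a joint would pass 70% of its speed; a pose out of reach is approached as far as the arm can. A call with a number of a shift or a turn outside -1 to 1 is refused whole. A call with a gripper value outside its range is refused whole. The fingers move at their own pace and stop on an object; FORCE is the grip in N (left out, the last holds). Time passes only in rows, so rows that do not move let the fingers close. It gives the time, the measured TCP pose, the force, the opening and the grip force at its end, in the units of the state.
- r.sense(): the state, without advancing time (a new reading comes with each control period).
- grab_frame(name): name is "side" or "top" or "wrist"; returns a dict with "pixels" (384x512x3 uint8, red, green, blue), "z_map" (384x512 float32, mm along the optical axis (not along the pixel's ray), 0 where there is no reading), "vertical_fov" (degrees; the focal length in pixels is half the picture's height over the tangent of half this angle, whatever the lens; pixels are square), "cx", "cy" (the principal point, pixels), "cam_to_world" (4x4, takes a point from camera to world coordinates). Camera axes: x right, y down, z forward; pixel columns grow to the right and rows downward; lengths in mm; the calibration is good to about 2 mm. A picture is of the moment at which its call begins.
- r.sign_off(): hands the job in; it is judged then, once.
The state is a dict: "clock": time; "qpos": joint angles; "qvel": joint speeds; "joint_efforts": joint torques, N m; "eef_pos": TCP position; "tcp_rot": TCP orientation; "contact_force": force on the tool from outside, world axes, zero at the start; "wrist_torque": the same for the moment, N m; "opening": opening from 0.0 (shut) to 1.0 (fully open); "grasp_force": force on a finger pad.
Only numpy, scipy, OpenCV 4.12 (cv2) and the standard library are available. Lean on these libraries where they do the work, as an engineer would, in place of code of your own. Each camera call takes 0.05 s, during which the arm holds its last target. There are 200 camera calls.

## Working session

There is one attempt and no reset: what is moved stays moved. The work goes in short steps, Python scripts to look and compute and a shell command to move; the robot and the scene stay as the last step left them, time stands still between calls to the robot, and variables do not carry over. Pictures are saved under pics/ and viewed, at most 14 in all, crops included, and the job is handed in when it is done.

```bash
ls; mkdir -p pics
cat > h.py <<'E'
import numpy as np,cv2
from rig import r,grab_frame
def grab(name):
    f=grab_frame(name);p=np.asarray(f["pixels"]);z=np.asarray(f["z_map"]).astype(float)
    F=p.shape[0]/2/np.tan(np.radians(f["vertical_fov"])/2)
    v,u=np.mgrid[:p.shape[0],:p.shape[1]]
    T=np.array(f["cam_to_world"])
    c=np.stack([(u-f["cx"])/F*z,(v-f["cy"])/F*z,z],-1)
    W=c@T[:3,:3].T+T[:3,3]; W[z<=0]=np.nan
    return p,W,T,F,f
def save(p,n): cv2.imwrite("pics/"+n,cv2.cvtColor(p,cv2.COLOR_RGB2BGR))
E
python3 - <<'E'
from h import *
for n in("top","side"):
    p,W,T,F,f=grab(n); save(p,n+"0.png"); np.savez(n+"0.npz",p=p,W=W,T=T,F=F,c=[f["cx"],f["cy"]])
    print(n,T.round(2).tolist(),F,f["cx"],f["cy"])
print(r.sense())
E
```

```text
pics
top [[0.02, -0.99, 0.16, 378.09], [-1.0, -0.02, -0.02, -32.89], [0.02, -0.16, -0.99, 1176.9], [0.0, 0.0, 0.0, 1.0]] 377.0875756012721 254.62350530487961 198.24861038727337
side [[0.92, -0.25, 0.29, 179.71], [-0.39, -0.64, 0.66, -833.61], [0.02, -0.73, -0.69, 870.58], [0.0, 0.0, 0.0, 1.0]] 491.3119975464972 264.5439145768306 187.81499926498788
{'clock': 0.1, 'qpos': array([ 1.14258217e+00,  3.53600321e-01,  1.63404332e+00,  2.85330251e-07,
        1.15522608e+00, -2.38751239e-03]), 'qvel': array([ 0.0003651 , -0.00102433, -0.00030055,  0.00050697,  0.00035991,
       -0.00176969]), 'joint_efforts': array([ 1.91376879e-03, -6.06357265e+01, -3.42818356e+01,  9.53488075e-05,
        4.00714649e-03,  4.15816203e-05]), 'eef_pos': array([257.99787322, 568.8255034 , 252.63039593]), 'tcp_rot': array([-3.14031559e+00, -3.30991693e-06,  2.71576589e+00]), 'contact_force': array([-0.93896875,  0.26035485, -0.92361179]), 'wrist_torque': array([-0.01384492,  0.04786308,  0.04999298]), 'grasp_force': 0.0, 'opening': 0.9974437548459273}
```

View pics/top0.png

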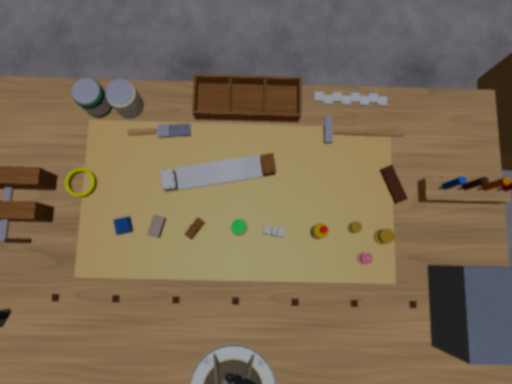

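View pics/side0.png

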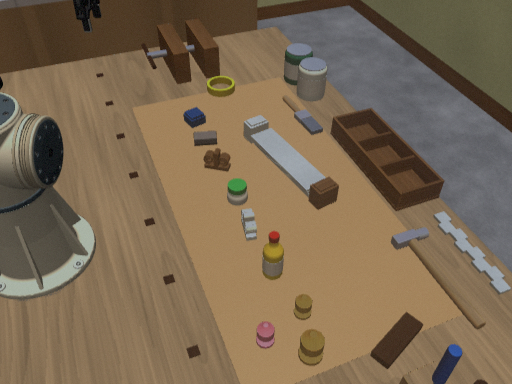

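Top view: plinth (123,225), sanding block (157,226), oak scroll (194,228), jar (239,227), white scroll (274,231), glue (320,231). Finial candidates are small brass (356,227), larger brass (386,236) and pink (365,258). I choose the small brass one. Cornice is at (215,173), with the white end at (168,179) and the oak end at (267,164).

Run:
```python
from h import *
t=np.load("top0.npz");s=np.load("side0.npz")
W=t["W"]
for n,(u,v) in dict(plinth=(123,225),sand=(157,226),oak=(194,228),jar=(239,227),white=(274,231),glue=(320,231),fin=(356,227),big=(386,236),pink=(365,258),corn=(215,173),wend=(168,179),oend=(267,164)).items():
    o=[n]
    for c in (t,s):
        X=c["W"]; p0=W[v,u]; R=140 if n=="corn" else 45
        d=np.linalg.norm(X[...,:2]-p0[:2],axis=-1)
        m=(d<R)&(X[...,2]>12)
        if n in("corn","wend","oend"): m=(d<R)&(X[...,2]>(28 if n=="corn" else 50))&((X[...,2]<45) if n=="corn" else True)
        k,l=cv2.connectedComponents(m.astype(np.uint8))
        # component nearest
        b=min(range(1,k),key=lambda i:np.nanmin(d[l==i])) if k>1 else 0
        q=X[l==b]
        rc=cv2.minAreaRect(q[:,:2].astype(np.float32))
        o+=[len(q),np.round(rc[0],1).tolist(),np.round(rc[1],1).tolist(),round(rc[2],1),"zmax",round(np.percentile(q[:,2],97),1)]
    print(*o)
p=s["p"]; c=p[280:375,245:345]; a=cv2.resize(c,None,fx=4,fy=4,interpolation=cv2.INTER_CUBIC)
b=cv2.resize(p[95:245,180:290],None,fx=2.5,fy=2.5,interpolation=cv2.INTER_CUBIC)
o=np.zeros((380,400+b.shape[1],3),np.uint8);o[:a.shape[0],:400]=a;o[:b.shape[0],400:]=b;save(o,"crop1.png")
```

```text
plinth 276 [470.0, 347.8] [48.7, 47.5] 14.5 zmax 38.9 262 [468.0, 348.3] [48.5, 50.3] 15.7 zmax 37.4
sand 261 [469.8, 246.7] [35.5, 63.6] 76.1 zmax 29.3 248 [468.4, 246.9] [41.4, 63.6] 77.3 zmax 27.3
oak 211 [465.7, 129.2] [24.6, 66.7] 53.7 zmax 57.8 365 [464.6, 129.4] [31.8, 66.7] 52.8 zmax 56.5
jar 225 [470.9, -3.5] [46.5, 49.1] 1.3 zmax 55.2 426 [471.0, -5.9] [50.7, 48.2] 41.8 zmax 52.9
white 194 [460.8, -112.0] [67.4, 24.4] 80.4 zmax 57.9 334 [459.4, -113.0] [68.0, 25.0] 79.6 zmax 56.8
glue 224 [462.7, -243.5] [43.8, 39.2] 3.0 zmax 128.5 769 [460.4, -250.9] [35.2, 43.1] 82.6 zmax 125.3
fin 120 [480.2, -360.6] [31.9, 33.1] 35.5 zmax 58.1 284 [477.7, -360.9] [32.9, 32.2] 66.2 zmax 56.9
big 237 [452.8, -448.9] [44.4, 42.1] 86.4 zmax 75.9 635 [451.7, -449.2] [43.0, 43.8] 30.4 zmax 74.8
pink 120 [386.2, -388.4] [30.3, 30.3] 0.4 zmax 59.6 310 [385.2, -389.2] [35.0, 32.3] 67.8 zmax 56.9
corn 1880 [639.7, 62.1] [71.6, 259.4] 10.7 zmax 41.5 1794 [636.4, 71.8] [74.0, 273.8] 11.0 zmax 40.0
wend 265 [611.2, 213.6] [60.2, 39.9] 10.6 zmax 65.2 213 [609.1, 212.2] [59.2, 40.8] 10.8 zmax 64.5
oend 255 [667.7, -90.6] [61.3, 39.8] 10.8 zmax 65.7 307 [666.1, -89.7] [60.4, 42.7] 12.2 zmax 64.2
```

View pics/crop1.png

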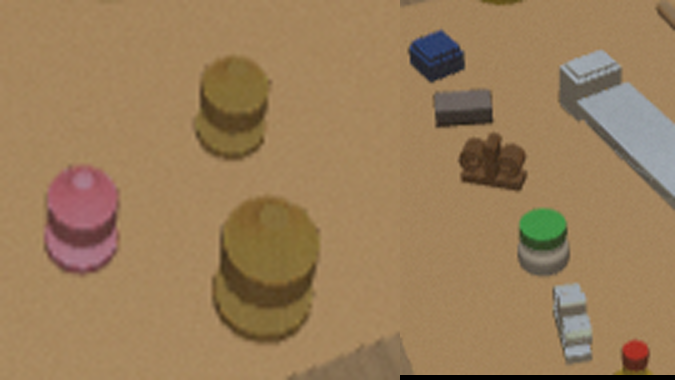

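Sizes and heights match the descriptions. The small brass piece (58 mm) is the finial, the other is 75 mm high, and the third is pink. The cornice centre is at about (638.5,61.4) with heading 10.6°, and the white end lies at +y. Next is a helper that turns targets into row units.

```bash
cat > plan.py <<'E'
import sys,numpy as np
from rig import r
x,y,z,yaw=map(float,sys.argv[1:5])  # mm, deg
s=r.sense(); p=np.array(s["eef_pos"]); w=s["tcp_rot"]; Y=w[2]
c,n=np.cos(Y),np.sin(Y); d=np.array([x,y,z])-p
t=np.array([c*d[0]+n*d[1], n*d[0]-c*d[1], -d[2]])/25
a=-(np.radians(yaw)-Y); a=(a+np.pi)%(2*np.pi)-np.pi
print("tcp",p.round(1),"rpy",np.degrees(w).round(1),"shift units x,y,z",t.round(2),"then rz units",round(a/np.pi,3),"(%.1f deg)"%np.degrees(a),"q6",round(s["qpos"][5],2),"open",round(s["opening"],2),"F",s["grasp_force"],"t",s["clock"])
E
python3 plan.py 469 348 200 105
```

```text
tcp [258.  568.8 252.6] rpy [-179.9   -0.   155.6] shift units x,y,z [-11.34  -4.56   2.11] then rz units 0.281 (50.6 deg) q6 -0.0 open 1.0 F 0.0 t 0.1
```

```bash
python3 -m inch '[[0,0,0,-0.81,-0.326,0.15,0],[0,0,0,-0.81,-0.326,0.15,0],[0,0,0,-0.81,-0.326,0.15,0],[0,0,0,-0.81,-0.326,0.15,0],[0,0,0,-0.81,-0.326,0.15,0],[0,0,0,-0.81,-0.326,0.15,0],[0,0,0,-0.81,-0.326,0.15,0]]' 30
python3 -m inch '[[0,0,0,-0.81,-0.326,0.15,0],[0,0,0,-0.81,-0.326,0.15,0],[0,0,0,-0.81,-0.326,0.15,0],[0,0,0,-0.81,-0.326,0.15,0],[0,0,0,-0.81,-0.326,0.15,0],[0,0,0,-0.81,-0.326,0.15,0],[0,0,0,-0.81,-0.326,0.15,0]]'
python3 -m inch '[[0,0,0.035,0,0,0,0],[0,0,0.035,0,0,0,0],[0,0,0.035,0,0,0,0],[0,0,0.035,0,0,0,0],[0,0,0.035,0,0,0,0],[0,0,0.035,0,0,0,0],[0,0,0.035,0,0,0,0],[0,0,0.035,0,0,0,0]]'
python3 -m inch '[[0,0,0,0,0,0,0],[0,0,0,0,0,0,0]]'
python3 plan.py 469 348 25 105
```

```text
clock: 0.68
eef_pos: [364.1, 457.7, 226.5]
tcp_rot: [-3.141, -0.0, 2.716]
contact_force: [-0.5, 0.1, -0.4]
opening: 0.998
grasp_force: 0.0
clock: 1.27
eef_pos: [469.7, 347.2, 200.3]
tcp_rot: [-3.141, -0.0, 2.716]
contact_force: [-0.3, 0.5, -0.1]
opening: 0.998
grasp_force: 0.0
clock: 1.93
eef_pos: [469.0, 348.0, 200.4]
tcp_rot: [-3.141, 0.0, 1.831]
contact_force: [0.0, -0.1, -0.2]
opening: 0.999
grasp_force: 0.0
clock: 2.1
eef_pos: [469.1, 348.1, 200.5]
tcp_rot: [-3.141, 0.0, 1.84]
contact_force: [0.6, 0.0, -0.4]
opening: 1.001
grasp_force: 0.0
tcp [469.1 348.1 200.5] rpy [-180.     0.   105.4] shift units x,y,z [-0.   -0.    7.02] then rz units 0.002 (0.4 deg) q6 0.37 open 1.0 F 0.0 t 2.1
```

Run:
```python
from h import *
p,W,T,F,f=grab("wrist"); save(p,"wrist1.png")
m=(W[...,2]>10)&(W[...,2]<45)&(p[...,2]>1.3*p[...,0])&(p[...,2]>40)
m=m&(np.linalg.norm(W[...,:2]-[469,348],axis=-1)<45)
q=W[m]; print(len(q),cv2.minAreaRect(q[:,:2].astype(np.float32)),np.percentile(q[:,2],[50,97]))
t=q[q[:,2]>np.percentile(q[:,2],97)-4]; print("cap",cv2.minAreaRect(t[:,:2].astype(np.float32)))
```

```text
2104 ((468.5938415527344, 351.43267822265625), (47.36112594604492, 47.22193145751953), 15.265249252319336) [32.83045617 34.28330252]
cap ((468.5032958984375, 350.95245361328125), (41.86502456665039, 41.25712203979492), 15.32021427154541)
```

View pics/wrist1.png

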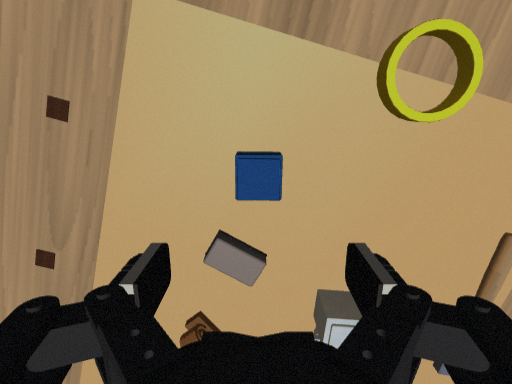

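The wrist view shows the plinth at (258,176), measured at (468.5,351) and 15.3°. That agrees with the other cameras to about 3 mm. I'll shift slightly, descend and grip.

```bash
python3 -m inch '[[0,0,0,0.05,0,0.9,0],[0,0,0,0,0,0.9,0],[0,0,0,0,0,0.9,0],[0,0,0,0,0,0.9,0],[0,0,0,0,0,0.9,0],[0,0,0,0,0,0.9,0],[0,0,0,0,0,0.9,0],[0,0,0,0,0,0.7,0]]'
python3 -m inch '[[0,0,0,0,0,0,1],[0,0,0,0,0,0,1],[0,0,0,0,0,0,1],[0,0,0,0,0,0,1],[0,0,0,0,0,0,1],[0,0,0,0,0,0,1],[0,0,0,0,0,0,1],[0,0,0,0,0,0,1]]' 30
python3 plan.py 638.5 61.4 200 100.6
```

```text
clock: 2.82
eef_pos: [468.4, 349.0, 24.0]
tcp_rot: [-3.14, 0.0, 1.84]
contact_force: [-0.3, -0.2, -0.8]
opening: 1.0
grasp_force: 0.0
clock: 3.48
eef_pos: [469.6, 349.9, 27.0]
tcp_rot: [3.14, -0.001, 1.836]
contact_force: [0.5, -0.0, 8.0]
opening: 0.554
grasp_force: 33.4
tcp [469.6 349.9  27. ] rpy [179.9  -0.  105.2] shift units x,y,z [-12.91   3.49  -6.92] then rz units 0.026 (4.6 deg) q6 0.37 open 0.55 F 33.410117626190186 t 3.4833
```

```bash
python3 -m inch '[[0,0,0,0,0,-0.3,1],[0,0,0,0,0,-0.8,1],[0,0,0,0,0,-0.8,1],[0,0,0,0,0,-0.8,1],[0,0,0,0,0,-0.8,1],[0,0,0,0,0,-0.8,1],[0,0,0,0,0,-0.8,1],[0,0,0,0,0,-0.8,1]]'
python3 -m inch '[[0,0,0,-0.5,0.135,0,1],[0,0,0,-0.86,0.233,0,1],[0,0,0,-0.86,0.233,0,1],[0,0,0,-0.86,0.233,0,1],[0,0,0,-0.86,0.233,0,1],[0,0,0,-0.86,0.233,0,1],[0,0,0,-0.86,0.233,0,1],[0,0,0,-0.86,0.233,0,1]]'
python3 -m inch '[[0,0,0,-0.86,0.233,0,1],[0,0,0,-0.86,0.233,0,1],[0,0,0,-0.86,0.233,0,1],[0,0,0,-0.86,0.233,0,1],[0,0,0,-0.86,0.233,0,1],[0,0,0,-0.86,0.233,0,1],[0,0,0,-0.86,0.233,0,1],[0,0,0.026,-0.36,0.096,0,1]]'
python3 -m inch '[[0,0,0,0,0,0,1],[0,0,0,0,0,0,1]]'
python3 plan.py 638.5 61.4 64.5 100.6
```

```text
clock: 4.15
eef_pos: [468.7, 349.2, 174.9]
tcp_rot: [3.141, -0.0, 1.836]
contact_force: [0.4, 0.7, -0.9]
opening: 0.556
grasp_force: 32.5
clock: 4.82
eef_pos: [554.4, 202.0, 173.0]
tcp_rot: [-3.141, 0.0, 1.836]
contact_force: [0.9, 0.3, -0.6]
opening: 0.553
grasp_force: 32.5
clock: 5.48
eef_pos: [638.6, 58.2, 173.0]
tcp_rot: [3.141, 0.001, 1.754]
contact_force: [-0.8, 0.2, -1.7]
opening: 0.552
grasp_force: 32.5
clock: 5.65
eef_pos: [637.3, 60.4, 172.8]
tcp_rot: [-3.141, -0.0, 1.755]
contact_force: [-0.8, -0.0, -1.3]
opening: 0.557
grasp_force: 32.5
tcp [637.3  60.4 172.8] rpy [-179.9   -0.   100.6] shift units x,y,z [0.03 0.05 4.33] then rz units -0.0 (-0.0 deg) q6 -0.09 open 0.56 F 32.50438928604126 t 5.65
```

```bash
cat > ends.py <<'E'
from h import *
p,W,T,F,f=grab("wrist")
for c in((610,213),(667,-90)):
    m=(np.linalg.norm(W[...,:2]-c,axis=-1)<48)&(W[...,2]>52)&(W[...,2]<72)
    q=W[m].astype(np.float32)
    if len(q)>20: print(len(q),cv2.minAreaRect(q[:,:2]),np.median(q[:,2]))
m=(W[...,2]>31)&(W[...,2]<41)&(np.abs(W[...,0]-640)<90)&(np.abs(W[...,1]-61)<135)
k,l,st,_=cv2.connectedComponentsWithStats(m.astype(np.uint8)); b=1+np.argmax(st[1:,4]); q=W[l==b].astype(np.float32)
print("corn",len(q),cv2.minAreaRect(q[:,:2]),np.median(q[:,2]))
E
python3 ends.py
```

```text
Traceback (most recent call last):
  File "ends.py", line 6, in <module>
    if len(q)>20: print(len(q),cv2.minAreaRect(q[:,:2]),np.median(q[:,2]))
                               ~~~~~~~~~~~~~~~^^^^^^^^^
cv2.error: OpenCV(4.12.0) /io/opencv/modules/imgproc/src/convhull.cpp:143: error: (-215:Assertion failed) total >= 0 && (depth == CV_32F || depth == CV_32S) in function 'convexHull'
```

```bash
sed -i 's/q\[:,:2\])/q[:,:2].copy())/g' ends.py; python3 ends.py
```

```text
1134 ((613.6817016601562, 199.5221710205078), (59.7508430480957, 8.58956241607666), 10.823023796081543) 54.310616
344 ((664.526123046875, -72.40533447265625), (59.15980529785156, 7.775693416595459), 10.803094863891602) 53.65422
corn 14415 ((628.3195190429688, 120.59098815917969), (70.13957214355469, 142.52609252929688), 10.521711349487305) 35.10099
```

```bash
python3 -m inch '[[0,0,0,0.047,0.1,0.5,1],[0,0,0,0,0,0.8,1],[0,0,0,0,0,0.8,1],[0,0,0,0,0,0.8,1],[0,0,0,0,0,0.8,1],[0,0,0,0,0,0.45,1],[0,0,0,0,0,0.1,1],[0,0,0,0,0,0,1]]'
python3 -m inch '[[0,0,0,0,0,0.04,1],[0,0,0,0,0,0.04,1],[0,0,0,0,0,0,1],[0,0,0,0,0,0,1]]'
python3 plan.py 639.5 62 63 100.6
```

```text
clock: 6.42
eef_pos: [639.3, 63.1, 66.0]
tcp_rot: [-3.14, -0.0, 1.756]
contact_force: [-0.8, -0.1, -0.4]
opening: 0.555
grasp_force: 32.5
clock: 6.75
eef_pos: [640.5, 62.7, 65.9]
tcp_rot: [3.14, 0.0, 1.754]
contact_force: [0.5, -0.4, -0.4]
opening: 0.554
grasp_force: 32.5
tcp [640.5  62.7  65.9] rpy [179.9   0.  100.5] shift units x,y,z [-0.02 -0.04  0.12] then rz units -0.0 (-0.1 deg) q6 -0.09 open 0.55 F 32.49314904212952 t 6.75
```

```bash
for i in 1 2 ; do python3 -m inch '[[0,0,0,0,0,0.04,1],[0,0,0,0,0,0,1],[0,0,0,0,0,0,1]]'|grep -E "eef|contact"; done
```

```text
eef_pos: [640.0, 62.6, 64.2]
contact_force: [-0.2, 0.4, -0.6]
eef_pos: [640.1, 62.7, 63.1]
contact_force: [0.6, -0.6, -0.0]
```

```bash
for i in 1 ; do python3 -m inch '[[0,0,0,0,0,0.03,1],[0,0,0,0,0,0,1],[0,0,0,0,0,0,1]]'|grep -E "eef|contact"; done
```

```text
eef_pos: [640.1, 62.7, 63.0]
contact_force: [-2.7, -0.6, 7.3]
```

```bash
for i in 1 ; do python3 -m inch '[[0,0,0,0,0,0.03,1],[0,0,0,0,0,0,1],[0,0,0,0,0,0,1]]'|grep -E "eef|contact"; done
```

```text
eef_pos: [640.1, 62.7, 63.0]
contact_force: [-4.5, -1.0, 15.0]
```

Plinth is seated. Release and lift.

```bash
python3 -m inch '[[0,0,0,0,0,-0.05,1],[0,0,0,0,0,0,0],[0,0,0,0,0,0,0],[0,0,0,0,0,0,0],[0,0,0,0,0,0,0]]'
python3 -m inch '[[0,0,0,0,0,-0.4,0],[0,0,0,0,0,-0.8,0],[0,0,0,0,0,-0.8,0],[0,0,0,0,0,-0.8,0],[0,0,0,0,0,-0.8,0],[0,0,0,0,0,-0.8,0],[0,0,0,0,0,-0.8,0],[0,0,0,0,0,-0.6,0]]'
python3 -m inch '[[0,0,0,0,0,0,0]]'
python3 - <<'E'
from h import *
p,W,T,F,f=grab("wrist"); save(p,"wrist2.png")
m=(W[...,2]>45)&(p[...,2]>1.3*p[...,0])&(p[...,2]>40)&(np.linalg.norm(W[...,:2]-[640,62],axis=-1)<45)
q=W[m].astype(np.float32); print(len(q),cv2.minAreaRect(q[:,:2].copy()),np.percentile(q[:,2],[50,97]))
E
python3 ends.py; python3 plan.py 465.2 129.3 200 143.2
```

```text
clock: 8.17
eef_pos: [639.8, 62.7, 62.5]
tcp_rot: [-3.141, -0.0, 1.754]
contact_force: [-0.1, -0.6, 0.2]
opening: 0.997
grasp_force: 0.0
clock: 8.83
eef_pos: [640.4, 62.7, 210.4]
tcp_rot: [3.14, 0.0, 1.755]
contact_force: [0.7, -0.1, -0.6]
opening: 1.002
grasp_force: 0.0
clock: 8.92
eef_pos: [641.8, 62.9, 212.0]
tcp_rot: [3.136, 0.001, 1.754]
contact_force: [0.4, 0.4, 1.1]
opening: 0.999
grasp_force: 0.0
2552 ((639.3734130859375, 64.21812438964844), (47.67605209350586, 47.313262939453125), 10.127537727355957) [68.81095505 70.17603905]
2042 ((612.5184936523438, 205.3040008544922), (59.847816467285156, 21.080995559692383), 10.201360702514648) 59.256454
1590 ((667.0122680664062, -86.44815063476562), (59.37471389770508, 36.394290924072266), 9.158150672912598) 59.305138
corn 14702 ((639.0155029296875, 62.81757354736328), (70.20391082763672, 259.4858093261719), 10.52135944366455) 35.04778
tcp [640.1  62.7 208.4] rpy [179.9   0.  100.5] shift units x,y,z [ 3.9  -6.39  0.34] then rz units -0.237 (-42.7 deg) q6 -0.09 open 1.0 F 0.0 t 9.0167
```

View pics/wrist2.png

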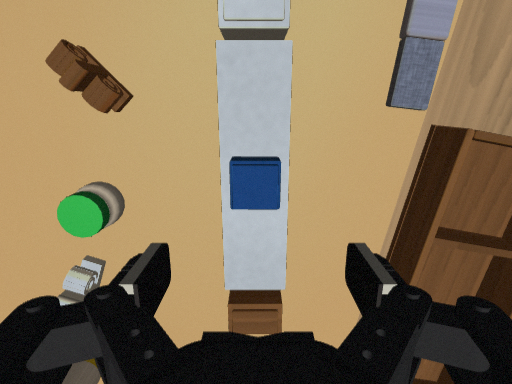

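The plinth (255,183) stands square and within 1.5 mm of the cornice centre. Next is the oak scroll.

```bash
python3 -m inch '[[0,0,0,0.487,-0.8,0.04,0],[0,0,0,0.487,-0.8,0.04,0],[0,0,0,0.487,-0.8,0.04,0],[0,0,0,0.487,-0.8,0.04,0],[0,0,0,0.487,-0.8,0.04,0],[0,0,0,0.487,-0.8,0.04,0],[0,0,0,0.487,-0.8,0.04,0],[0,0,0,0.487,-0.8,0.04,0]]' | grep eef
python3 -m inch '[[0,0,-0.034,0,0,0,0],[0,0,-0.034,0,0,0,0],[0,0,-0.034,0,0,0,0],[0,0,-0.034,0,0,0,0],[0,0,-0.034,0,0,0,0],[0,0,-0.034,0,0,0,0],[0,0,-0.034,0,0,0,0],[0,0,0,0,0,0,0]]' | grep tcp
python3 -m inch '[[0,0,0,0,0,0,0]]' | grep tcp
cat > obj.py <<'E'
from h import *
import sys
x,y,lo,hi,R=map(float,sys.argv[1:6])
p,W,T,F,f=grab("wrist")
m=(np.linalg.norm(W[...,:2]-[x,y],axis=-1)<R)&(W[...,2]>lo)&(W[...,2]<hi)
k,l,st,_=cv2.connectedComponentsWithStats(m.astype(np.uint8)); b=1+np.argmax(st[1:,4]); q=W[l==b].astype(np.float32)
print(len(q),cv2.minAreaRect(q[:,:2].copy()),np.percentile(q[:,2],[50,97]))
E
python3 obj.py 465.2 129.3 10 65 45
python3 plan.py 465.2 129.3 34 143.2
```

```text
eef_pos: [462.9, 129.2, 198.5]
tcp_rot: [-3.14, -0.001, 2.507]
tcp_rot: [-3.14, -0.001, 2.499]
1731 ((464.2257385253906, 130.70115661621094), (23.916345596313477, 66.67247772216797), 54.13695526123047) [42.92425919 55.0551693 ]
tcp [464.3 129.1 199.1] rpy [-1.799e+02 -1.000e-01  1.431e+02] shift units x,y,z [-0.02  0.03  6.6 ] then rz units -0.0 (-0.1 deg) q6 -0.66 open 1.0 F 0.0 t 10.4833
```

```bash
python3 -m inch '[[0,0,0,0,0.03,0.85,0],[0,0,0,0,0,0.85,0],[0,0,0,0,0,0.85,0],[0,0,0,0,0,0.85,0],[0,0,0,0,0,0.85,0],[0,0,0,0,0,0.85,0],[0,0,0,0,0,0.85,0],[0,0,0,0,0,0.6,0]]' | grep eef
python3 -m inch '[[0,0,0,0,0,0,1],[0,0,0,0,0,0,1],[0,0,0,0,0,0,1],[0,0,0,0,0,0,1],[0,0,0,0,0,0,1],[0,0,0,0,0,0,1],[0,0,0,0,0,0,1],[0,0,0,0,0,0,1]]' 30
python3 -m inch '[[0,0,0,0,0,0,1],[0,0,0,0,0,0,1],[0,0,0,0,0,0,1],[0,0,0,0,0,0,1]]'
python3 plan.py 653.8 -15.8 200 100.6
```

```text
eef_pos: [464.5, 129.6, 34.2]
clock: 11.82
eef_pos: [466.0, 130.0, 37.1]
tcp_rot: [3.14, 0.001, 2.502]
contact_force: [-0.8, -0.6, 7.9]
opening: 0.275
grasp_force: 31.3
clock: 12.15
eef_pos: [466.1, 130.0, 37.1]
tcp_rot: [3.14, 0.001, 2.502]
contact_force: [-0.4, 0.8, 7.7]
opening: 0.276
grasp_force: 31.3
tcp [466.1 130.   37.1] rpy [1.799e+02 1.000e-01 1.433e+02] shift units x,y,z [-9.51 -0.2  -6.52] then rz units 0.237 (42.7 deg) q6 -0.66 open 0.28 F 31.253069550002692 t 12.15
```

```bash
python3 -m inch '[[0,0,0,0,0,-0.3,1],[0,0,0,0,0,-0.75,1],[0,0,0,0,0,-0.75,1],[0,0,0,0,0,-0.75,1],[0,0,0,0,0,-0.75,1],[0,0,0,0,0,-0.75,1],[0,0,0,0,0,-0.75,1],[0,0,0,0,0,-0.75,1]]' | grep -E "eef|open"
python3 -m inch '[[0,0,0,-0.4,0,0,1],[0,0,0,-0.8,-0.02,0,1],[0,0,0,-0.8,-0.02,0,1],[0,0,0,-0.8,-0.02,0,1],[0,0,0,-0.8,-0.02,0,1],[0,0,0,-0.8,-0.02,0,1],[0,0,0,-0.8,-0.02,0,1],[0,0,0,-0.8,-0.02,0,1]]' | grep eef
python3 -m inch '[[0,0,0,-0.8,-0.02,0,1],[0,0,0,-0.8,-0.02,0,1],[0,0,0,-0.8,-0.02,0,1],[0,0,0,-0.8,-0.02,0,1],[0,0,0,-0.4,0,0,1]]' | grep eef
python3 -m inch '[[0,0,0.034,0,0,0,1],[0,0,0.034,0,0,0,1],[0,0,0.034,0,0,0,1],[0,0,0.034,0,0,0,1],[0,0,0.034,0,0,0,1],[0,0,0.034,0,0,0,1],[0,0,0.033,0,0,0,1],[0,0,0,0,0,0,1]]'
python3 -m inch '[[0,0,0,0,0,0,1],[0,0,0,0,0,0,1]]' | grep tcp
python3 plan.py 653.8 -15.8 75 100.6
```

```text
eef_pos: [465.1, 129.8, 176.5]
opening: 0.274
eef_pos: [584.2, 36.4, 174.5]
eef_pos: [656.1, -19.6, 174.4]
clock: 14.57
eef_pos: [654.2, -17.7, 174.5]
tcp_rot: [-3.141, -0.0, 1.753]
contact_force: [0.1, 0.2, -0.5]
opening: 0.274
grasp_force: 30.2
tcp_rot: [-3.141, -0.0, 1.761]
tcp [654.4 -17.8 174.6] rpy [-180.    -0.   100.9] shift units x,y,z [ 0.08 -0.01  3.99] then rz units 0.002 (0.3 deg) q6 -0.22 open 0.28 F 30.210109547304572 t 14.7333
```

```bash
python3 -m inch '[[0,0,0,0.08,0,0.5,1],[0,0,0,0,0,0.8,1],[0,0,0,0,0,0.8,1],[0,0,0,0,0,0.8,1],[0,0,0,0,0,0.6,1],[0,0,0,0,0,0.4,1],[0,0,0,0,0,0.08,1],[0,0,0,0,0,0,1]]' | grep -E "eef|contact"
for i in 1 2; do python3 -m inch '[[0,0,0,0,0,0.04,1],[0,0,0,0,0,0,1],[0,0,0,0,0,0,1]]'|grep -E "eef|contact"; done
```

```text
eef_pos: [653.8, -15.7, 74.3]
contact_force: [0.8, -0.0, -0.1]
eef_pos: [654.7, -15.8, 74.9]
contact_force: [0.7, 0.2, -0.4]
eef_pos: [654.3, -15.9, 73.5]
contact_force: [-0.2, -0.5, -0.0]
```

```bash
for i in 1; do python3 -m inch '[[0,0,0,0,0,0.03,1],[0,0,0,0,0,0,1],[0,0,0,0,0,0,1]]'|grep -E "eef|contact"; done
```

```text
eef_pos: [654.4, -15.9, 73.0]
contact_force: [-1.3, -0.4, 5.3]
```

```bash
python3 -m inch '[[0,0,0,0,0,0,0],[0,0,0,0,0,0,0],[0,0,0,0,0,0,0],[0,0,0,0,0,0,0],[0,0,0,0,0,0,0],[0,0,0,0,0,0,0]]' | grep -E "open|grasp|contact"
python3 -m inch '[[0,0,0,0,0,-0.4,0],[0,0,0,0,0,-0.8,0],[0,0,0,0,0,-0.8,0],[0,0,0,0,0,-0.8,0],[0,0,0,0,0,-0.8,0],[0,0,0,0,0,-0.8,0],[0,0,0,0,0,-0.8,0],[0,0,0,0,0,0,0]]' | grep eef
python3 -m inch '[[0,0,0,0,0,0,0]]' | grep eef
python3 obj.py 653.8 -15.8 45 97 45
python3 plan.py 460.1 -112.5 200 80
```

```text
contact_force: [0.6, 0.5, -0.7]
opening: 1.002
grasp_force: 0.0
eef_pos: [656.5, -15.9, 207.8]
eef_pos: [655.0, -15.8, 204.4]
2121 ((653.4393920898438, -13.996204376220703), (23.953643798828125, 66.38569641113281), 10.566835403442383) [78.94007111 91.18618164]
tcp [654.2 -15.8 203. ] rpy [180.    0.  100.7] shift units x,y,z [-2.36 -8.35  0.12] then rz units 0.115 (20.7 deg) q6 -0.21 open 1.01 F 0.0 t 17.45
```

```bash
python3 -m inch '[[0,0,0,-0.236,-0.835,0,0],[0,0,0,-0.236,-0.835,0,0],[0,0,0,-0.236,-0.835,0,0],[0,0,0,-0.236,-0.835,0,0],[0,0,0,-0.236,-0.835,0,0],[0,0,0,-0.236,-0.835,0,0],[0,0,0,-0.236,-0.835,0,0],[0,0,0,-0.236,-0.835,0,0]]' | grep eef
python3 -m inch '[[0,0,0,-0.236,-0.835,0,0],[0,0,0,-0.236,-0.835,0,0],[0,0,0.029,0,0,0,0],[0,0,0.029,0,0,0,0],[0,0,0.029,0,0,0,0],[0,0,0.028,0,0,0,0],[0,0,0,0,0,0,0],[0,0,0,0,0,0,0]]' | grep tcp
python3 obj.py 460.1 -112.5 10 65 45
python3 plan.py 460.1 -112.5 34.5 80
```

```text
eef_pos: [497.0, -93.4, 201.3]
tcp_rot: [-3.14, -0.0, 1.399]
1662 ((460.5157775878906, -109.48783874511719), (64.82270050048828, 23.91620635986328), 79.8721923828125) [42.93012238 55.18068745]
tcp [ 459.6 -112.5  201.9] rpy [-179.9   -0.    80.2] shift units x,y,z [0.   0.02 6.7 ] then rz units 0.001 (0.2 deg) q6 -0.07 open 1.0 F 0.0 t 18.8333
```

```bash
python3 -m inch '[[0,0,0,0.06,0.02,0.85,0],[0,0,0,0,0,0.85,0],[0,0,0,0,0,0.85,0],[0,0,0,0,0,0.85,0],[0,0,0,0,0,0.85,0],[0,0,0,0,0,0.85,0],[0,0,0,0,0,0.85,0],[0,0,0,0,0,0.7,0]]' | grep eef
python3 -m inch '[[0,0,0,0,0,0,1],[0,0,0,0,0,0,1],[0,0,0,0,0,0,1],[0,0,0,0,0,0,1],[0,0,0,0,0,0,1],[0,0,0,0,0,0,1],[0,0,0,0,0,0,1],[0,0,0,0,0,0,1]]' 30
python3 -m inch '[[0,0,0,0,0,0,1],[0,0,0,0,0,0,1],[0,0,0,0,0,0,1]]' | grep -E "eef|grasp"
python3 plan.py 624.6 140.6 200 100.6
```

```text
eef_pos: [460.2, -111.0, 34.7]
clock: 20.17
eef_pos: [461.7, -111.4, 37.4]
tcp_rot: [3.14, 0.0, 1.397]
contact_force: [-0.6, 0.3, 7.2]
opening: 0.281
grasp_force: 31.2
eef_pos: [461.7, -111.4, 37.4]
grasp_force: 31.2
tcp [ 461.7 -111.4   37.4] rpy [179.9   0.   80. ] shift units x,y,z [11.06  4.67 -6.5 ] then rz units -0.114 (-20.6 deg) q6 -0.07 open 0.28 F 31.159353178290985 t 20.4167
```

```bash
python3 -m inch '[[0,0,0,0,0,-0.3,1],[0,0,0,0,0,-0.75,1],[0,0,0,0,0,-0.75,1],[0,0,0,0,0,-0.75,1],[0,0,0,0,0,-0.75,1],[0,0,0,0,0,-0.75,1],[0,0,0,0,0,-0.75,1],[0,0,0,0,0,-0.75,1]]' | grep -E "eef|open"
python3 -m inch '[[0,0,0,0.4,0.167,0,1],[0,0,0,0.79,0.334,0,1],[0,0,0,0.79,0.334,0,1],[0,0,0,0.79,0.334,0,1],[0,0,0,0.79,0.334,0,1],[0,0,0,0.79,0.334,0,1],[0,0,0,0.79,0.334,0,1]]' | grep eef
python3 -m inch '[[0,0,0,0.79,0.334,0,1],[0,0,0,0.79,0.334,0,1],[0,0,0,0.79,0.334,0,1],[0,0,0,0.79,0.334,0,1],[0,0,0,0.79,0.334,0,1],[0,0,0,0.79,0.334,0,1],[0,0,0,0.79,0.334,0,1],[0,0,0,0.4,0.167,0,1]]' | grep eef
python3 -m inch '[[0,0,-0.0285,0,0,0,1],[0,0,-0.0285,0,0,0,1],[0,0,-0.0285,0,0,0,1],[0,0,-0.0285,0,0,0,1],[0,0,0,0,0,0,1],[0,0,0,0,0,0,1]]'
python3 plan.py 624.6 140.6 75 100.6
```

```text
eef_pos: [460.6, -111.2, 176.8]
opening: 0.276
eef_pos: [536.8, 7.4, 174.8]
eef_pos: [624.8, 143.5, 174.8]
clock: 22.83
eef_pos: [623.6, 141.0, 174.8]
tcp_rot: [-3.141, 0.0, 1.752]
contact_force: [-0.8, 0.7, -0.8]
opening: 0.28
grasp_force: 30.1
tcp [623.6 141.  174.8] rpy [-180.     0.   100.4] shift units x,y,z [-0.02  0.03  3.99] then rz units -0.001 (-0.2 deg) q6 0.04 open 0.28 F 30.101342083835334 t 22.8333
```

```bash
python3 -m inch '[[0,0,0,0,0.03,0.5,1],[0,0,0,0,0,0.8,1],[0,0,0,0,0,0.8,1],[0,0,0,0,0,0.8,1],[0,0,0,0,0,0.6,1],[0,0,0,0,0,0.4,1],[0,0,0,0,0,0.08,1],[0,0,0,0,0,0.04,1]]' | grep -E "eef|contact"
for i in 1 ; do python3 -m inch '[[0,0,0,0,0,0.04,1],[0,0,0,0,0,0,1],[0,0,0,0,0,0,1]]'|grep -E "eef|contact"; done
```

```text
eef_pos: [624.5, 141.1, 73.7]
contact_force: [0.0, -0.0, 0.1]
eef_pos: [625.1, 141.3, 74.1]
contact_force: [-0.6, 0.0, -1.2]
```

```bash
for i in 1 ; do python3 -m inch '[[0,0,0,0,0,0.03,1],[0,0,0,0,0,0,1],[0,0,0,0,0,0,1]]'|grep -E "eef|contact"; done
```

```text
eef_pos: [625.2, 141.3, 73.3]
contact_force: [0.3, 0.2, 2.2]
```

```bash
python3 -m inch '[[0,0,0,0,0,0.01,0],[0,0,0,0,0,0,0],[0,0,0,0,0,0,0],[0,0,0,0,0,0,0],[0,0,0,0,0,0,0],[0,0,0,0,0,0,0]]' | grep -E "open|grasp|contact"
python3 -m inch '[[0,0,0,0,0,-0.4,0],[0,0,0,0,0,-0.8,0],[0,0,0,0,0,-0.8,0],[0,0,0,0,0,-0.8,0],[0,0,0,0,0,-0.8,0],[0,0,0,0,0,-0.8,0],[0,0,0,0,0,-0.8,0],[0,0,0,0,0,0,0]]' | grep eef
python3 -m inch '[[0,0,0,0,0,0,0]]' | grep eef
python3 obj.py 624.6 140.6 45 97 45
python3 - <<'E'
from h import *
p,W,T,F,f=grab("wrist"); save(p,"wrist3.png")
E
python3 plan.py 479 -360.8 200 100.6
```

```text
contact_force: [-0.0, 0.1, 0.7]
opening: 0.999
grasp_force: 0.0
eef_pos: [626.9, 141.7, 207.7]
eef_pos: [625.5, 141.4, 204.4]
2128 ((624.32421875, 142.82867431640625), (24.033855438232422, 65.67056274414062), 10.519591331481934) [78.92168045 91.17497108]
tcp [624.2 141.1 202.1] rpy [-180.     0.   100.5] shift units x,y,z [-18.68  -9.38   0.08] then rz units -0.0 (-0.1 deg) q6 0.04 open 1.0 F 0.0 t 25.35
```

View pics/wrist3.png

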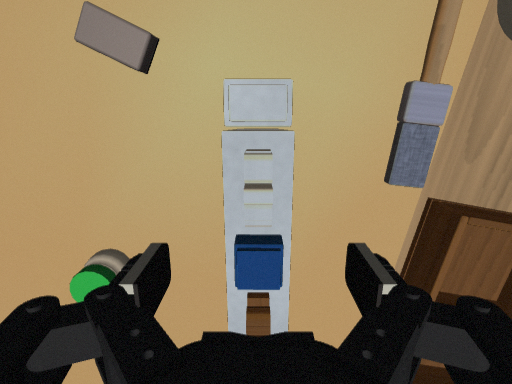

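All three parts stand in line: white scroll (258,180), plinth (259,262), oak scroll (258,315). On to the finial.

```bash
python3 -m inch '[[0,0,0,-0.778,-0.391,0,0],[0,0,0,-0.778,-0.391,0,0],[0,0,0,-0.778,-0.391,0,0],[0,0,0,-0.778,-0.391,0,0],[0,0,0,-0.778,-0.391,0,0],[0,0,0,-0.778,-0.391,0,0],[0,0,0,-0.778,-0.391,0,0],[0,0,0,-0.778,-0.391,0,0]]' | grep eef
python3 -m inch '[[0,0,0,-0.778,-0.391,0,0],[0,0,0,-0.778,-0.391,0,0],[0,0,0,-0.778,-0.391,0,0],[0,0,0,-0.778,-0.391,0,0],[0,0,0,-0.778,-0.391,0,0],[0,0,0,-0.778,-0.391,0,0],[0,0,0,-0.778,-0.391,0,0],[0,0,0,-0.778,-0.391,0,0]]' | grep eef
python3 -m inch '[[0,0,0,-0.778,-0.391,0,0],[0,0,0,-0.778,-0.391,0,0],[0,0,0,-0.778,-0.391,0,0],[0,0,0,-0.778,-0.391,0,0],[0,0,0,-0.778,-0.391,0,0],[0,0,0,-0.778,-0.391,0,0],[0,0,0,-0.778,-0.391,0,0],[0,0,0,-0.778,-0.391,0,0]]' | grep eef
python3 -m inch '[[0,0,0,0,0,0,0],[0,0,0,0,0,0,0]]' | grep tcp
python3 obj.py 479 -360.8 8 65 30
python3 obj.py 479 -360.8 30 65 30
python3 plan.py 479 -360.8 34.5 100.6
```

```text
eef_pos: [575.0, -27.0, 201.2]
eef_pos: [526.6, -194.0, 201.2]
eef_pos: [478.3, -361.1, 201.1]
tcp_rot: [-3.14, -0.002, 1.753]
995 ((479.1988220214844, -360.28643798828125), (33.01260757446289, 33.438697814941406), 39.47157287597656) [44.49694443 55.98769562]
943 ((479.00640869140625, -359.9508361816406), (32.33049392700195, 32.651405334472656), 10.157291412353516) [44.76080704 56.02497513]
tcp [ 479.  -359.8  201.6] rpy [-1.799e+02 -1.000e-01  1.005e+02] shift units x,y,z [-0.04 -0.01  6.68] then rz units -0.0 (-0.1 deg) q6 -0.83 open 1.0 F 0.0 t 27.6167
```

```bash
python3 -m inch '[[0,0,0,0,0,0.85,0],[0,0,0,0,0,0.85,0],[0,0,0,0,0,0.85,0],[0,0,0,0,0,0.85,0],[0,0,0,0,0,0.85,0],[0,0,0,0,0,0.85,0],[0,0,0,0,0,0.85,0],[0,0,0,0,0,0.7,0]]' | grep eef
python3 -m inch '[[0,0,0,0,0,0,1],[0,0,0,0,0,0,1],[0,0,0,0,0,0,1],[0,0,0,0,0,0,1],[0,0,0,0,0,0,1],[0,0,0,0,0,0,1],[0,0,0,0,0,0,1],[0,0,0,0,0,0,1]]' 30
python3 -m inch '[[0,0,0,0,0,0,1],[0,0,0,0,0,0,1],[0,0,0,0,0,0,1]]' | grep -E "eef|grasp"
python3 plan.py 639.5 63.9 200 100.6
```

```text
eef_pos: [479.2, -359.0, 34.6]
clock: 28.95
eef_pos: [480.2, -360.9, 37.8]
tcp_rot: [3.14, 0.001, 1.754]
contact_force: [1.0, 1.7, 8.0]
opening: 0.383
grasp_force: 29.8
eef_pos: [480.3, -360.9, 37.8]
grasp_force: 29.8
tcp [ 480.3 -360.9   37.8] rpy [1.799e+02 1.000e-01 1.005e+02] shift units x,y,z [15.55  9.36 -6.49] then rz units -0.001 (-0.1 deg) q6 -0.83 open 0.38 F 29.777378759736166 t 29.2
```

```bash
python3 -m inch '[[0,0,0,0,0,-0.4,1],[0,0,0,0,0,-1,1],[0,0,0,0,0,-1,1],[0,0,0,0,0,-1,1],[0,0,0,0,0,-1,1],[0,0,0,0,0,-1,1],[0,0,0,0,0,-1,1],[0,0,0,0,0,-0.8,1]]' | grep -E "eef|open"
python3 -m inch '[[0,0,0,0.389,0.234,0,1],[0,0,0,0.7775,0.468,0,1],[0,0,0,0.7775,0.468,0,1],[0,0,0,0.7775,0.468,0,1],[0,0,0,0.7775,0.468,0,1],[0,0,0,0.7775,0.468,0,1],[0,0,0,0.7775,0.468,0,1],[0,0,0,0.7775,0.468,0,1]]' | grep eef
python3 -m inch '[[0,0,0,0.7775,0.468,0,1],[0,0,0,0.7775,0.468,0,1],[0,0,0,0.7775,0.468,0,1],[0,0,0,0.7775,0.468,0,1],[0,0,0,0.7775,0.468,0,1],[0,0,0,0.7775,0.468,0,1],[0,0,0,0.7775,0.468,0,1],[0,0,0,0.7775,0.468,0,1]]' | grep eef
python3 -m inch '[[0,0,0,0.7775,0.468,0,1],[0,0,0,0.7775,0.468,0,1],[0,0,0,0.7775,0.468,0,1],[0,0,0,0.7775,0.468,0,1],[0,0,0,0.389,0.234,0,1],[0,0,0,0,0,0,1],[0,0,0,0,0,0,1],[0,0,0,0,0,0,1]]' | grep -E "eef|open"
python3 plan.py 639.5 63.9 110.5 100.6
python3 - <<'E'
from h import *
p,W,T,F,f=grab("wrist"); save(p,"wrist4.png")
E
```

```text
eef_pos: [479.4, -360.9, 219.4]
opening: 0.381
eef_pos: [538.8, -199.7, 216.2]
eef_pos: [602.3, -29.8, 216.2]
eef_pos: [637.8, 63.7, 216.1]
opening: 0.384
tcp [637.8  63.7 216.1] rpy [-180.     0.   100.5] shift units x,y,z [-0.    0.07  4.22] then rz units -0.0 (-0.1 deg) q6 -0.09 open 0.38 F 30.04347672143922 t 31.8667
```

View pics/wrist4.png

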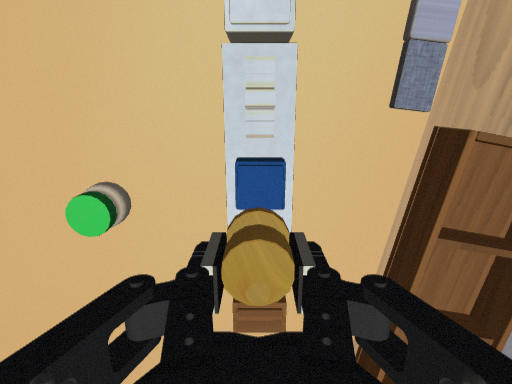

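The finial (258,255) is held upright. Lower it onto the plinth.

```bash
python3 -m inch '[[0,0,0,0,0.06,0.5,1],[0,0,0,0,0,0.8,1],[0,0,0,0,0,0.8,1],[0,0,0,0,0,0.8,1],[0,0,0,0,0,0.6,1],[0,0,0,0,0,0.5,1],[0,0,0,0,0,0.2,1],[0,0,0,0,0,0.04,1]]' | grep -E "eef|contact"
for i in 1 ; do python3 -m inch '[[0,0,0,0,0,0.04,1],[0,0,0,0,0,0,1],[0,0,0,0,0,0,1]]'|grep -E "eef|contact"; done
```

```text
eef_pos: [639.1, 64.1, 108.8]
contact_force: [-0.4, -0.3, -0.5]
eef_pos: [640.5, 64.7, 110.3]
contact_force: [-0.5, 0.0, -0.7]
```

```bash
for i in 1 2 ; do python3 -m inch '[[0,0,0,0,0,0.04,1],[0,0,0,0,0,0,1],[0,0,0,0,0,0,1]]'|grep -E "eef|contact"; done
```

```text
eef_pos: [640.0, 64.7, 108.6]
contact_force: [0.5, -0.4, -0.4]
eef_pos: [640.1, 64.7, 107.8]
contact_force: [-0.6, 0.2, 4.6]
```

```bash
python3 -m inch '[[0,0,0,0,0,0,0],[0,0,0,0,0,0,0],[0,0,0,0,0,0,0],[0,0,0,0,0,0,0],[0,0,0,0,0,0,0],[0,0,0,0,0,0,0]]' | grep -E "open|grasp|contact"
python3 -m inch '[[0,0,0,0,0,-0.4,0],[0,0,0,0,0,-0.8,0],[0,0,0,0,0,-0.8,0],[0,0,0,0,0,-0.8,0],[0,0,0,0,0,-0.8,0],[0,0,0,0,0,-0.8,0],[0,0,0,0,0,-0.8,0],[0,0,0,0,0,0,0]]' | grep eef
python3 -m inch '[[0,0,0,0,0,0,0],[0,0,0,0,0,0,0],[0,0,0,0,0,0,0],[0,0,0,0,0,0,0]]' | grep clock
python3 obj.py 640 64 80 140 30
python3 - <<'E'
from h import *
p,W,T,F,f=grab("side"); save(cv2.resize(p[70:250,160:400],None,fx=3,fy=3),"side5.png")
E
```

```text
contact_force: [-0.7, -0.5, 0.2]
opening: 1.0
grasp_force: 0.0
eef_pos: [642.0, 64.9, 242.6]
clock: 34.83
1263 ((639.7440185546875, 65.79544067382812), (32.867027282714844, 33.20469665527344), 10.11154842376709) [114.55043793 126.00317886]
```

View pics/side5.png

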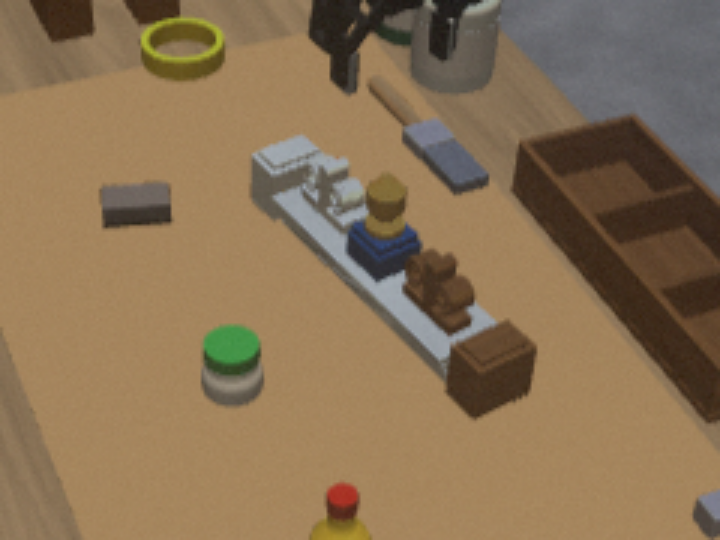

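The finial (385,205) stands on the plinth (383,248). The white scroll (333,190) and oak scroll (440,290) are on their own sides, and the bystanders are untouched. Handing in.

```bash
python3 -c "
from rig import r
print(r.sign_off())"
```

```text
the job is handed in; nothing more can be done
None
```

The crest is dry-fitted and handed in at about 35 s: my last measurements put the plinth, both scrolls and the finial all within tolerance, the bystanders were left alone, and the sign-off call gave no verdict.

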